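Charge the sample crusher and hold its cover down

TASK

Charge the crusher: first turn the quarter-turn stud on the hopper rim until its long head is in line with the slot in the tray's flange, then swing the loaded tray up and over, so that its three stones tip into the hopper and it closes as the hopper's cover, the stud head coming up through the slot. Press the cover fully home against its springy seal and finish while still holding it there, the stud left in line: I shall then turn the stud across to lock it. Leave the other things on the bench alone.

Things in the scene. Friction and masses are not known exactly. Their poses are not given: they have to be found in the camera images.
- crusher: bench sample crusher, fixed: grey casing 250 (x) x 190 (y) x 126 mm high, steel rim on top, finned motor behind to x = 195 mm. Origin under the casing's centre on the bench, z up. Hopper in its top: mouth x -110 to 110, y -50 to 75 mm, floor at z = 20 mm. The loading tray is hinged along x at y = 85, z = 132 mm and sticks out to +y; the stud stands on the broad rim at y = -72 mm
- loading_tray (a joint): hinge of the steel loading tray, also the hopper's cover; rises about the crusher's +x axis and falls freely (0.42 kg, friction small). 0 = flat outward with the stones on it (stop, start); 1.57 upright; 3.14 closed, fully home (stop). From about 3.11 two sprung rubber strips on the rim push back, about 6 N at the bail when home, and lift it if let go. A crosswise stud stops it at about 3.0
- tray_bail (a point): middle of the tray's bail: straight round bar, 10 mm thick, 88 mm long, parallel to the hinge and 216 mm from it; 33 mm opening between bar and tray edge. Axes of the tray, turning with it: x along the hinge, y from hinge to bail, z to the stones' side (up at 0). Can be pinched across the bar from above, and being round it turns in the grip while the tray swings
- tray_slot (a point): centre of the slot through the tray's flange: 40 mm long along the tray's x, 15 mm wide, 157 mm from the hinge; axes as for tray_bail. The tray plate is 220 mm wide along x, 4 mm thick and reaches 178 mm from the hinge, with 18 mm lips round the stones, none at the hinge
- tray_hinge (a point): middle of the tray's hinge axis; x along the hinge
- stud (a joint): turn of the quarter-turn stud about the vertical (counter-clockwise from above is +), in rad: 0 = the head's length along the crusher's x, in line with the slot when the tray closes over it; starts at 0.65 to 1.5, turned counter-clockwise; stiff (0.05 N m), stays where left
- stud_head (a point): centre of the stud's head: dark steel bar 34 mm long (this point's x), 9 mm wide (y), 16 mm high (underside 135, top 151 mm above the bench, 9 and 25 mm above the rim); turns with the stud. Pinch it across its 9 mm. The slot passes it when it is within about 0.2 rad of in line
- feldspar_bit: pale pink stone, 51 x 57 x 42 mm, about 0.18 kg, lying on the tray; origin at the centre of its underside
- sulphur_bit: yellowish stone, 50 x 59 x 43 mm, about 0.18 kg, lying on the tray; origin at the centre of its underside
- gypsum_bit: whitish stone, 52 x 66 x 41 mm, about 0.2 kg, lying on the tray; origin at the centre of its underside
- folding_lens: bystander: folding hand lens, 27 x 70 x 10 mm
- streak_plate_0: bystander: flat pale tile, 48 x 64 x 8 mm
- hematite_lump: bystander: dark stone on the bench, 59 x 75 x 48 mm
- horn_coral: bystander: pale standing cone fossil, 42 mm wide, 66 mm high
- slate_plate: bystander: flat dark stone, 62 x 82 x 38 mm
- granite_cobble: bystander: rounded cobble, 69 x 104 x 67 mm
- breccia_grey: bystander: grey stone, 74 x 92 x 60 mm
- dust_brush: bystander: flat brush with wooden handle, 36 x 175 x 11 mm
Things that resemble listed ones, but are neither listed nor needed, are in the scene too. What is shaped like the gypsum_bit but green or purple is not meant.

How it is judged (in metres and radians):
On the way, in this order (a step that is already met when the one before it is completed fails the run):
1. the stud is in line with the slot's direction while the tray is still lowered (value of joint stud between -0.2 and 0.2 rad and value of joint loading_tray below 0.5 rad), for 0.2 s.
2. the tray has been swung up past upright and all three stones are in the hopper (x of feldspar_bit in the frame of crusher between -0.115 and 0.115 m and y of feldspar_bit in the frame of crusher between -0.055 and 0.08 m and z of feldspar_bit in the frame of crusher between 0.01 and 0.122 m and x of sulphur_bit in the frame of crusher between -0.115 and 0.115 m and y of sulphur_bit in the frame of crusher between -0.055 and 0.08 m and z of sulphur_bit in the frame of crusher between 0.01 and 0.122 m and x of gypsum_bit in the frame of crusher between -0.115 and 0.115 m and y of gypsum_bit in the frame of crusher between -0.055 and 0.08 m and z of gypsum_bit in the frame of crusher between 0.01 and 0.122 m and value of joint loading_tray above 1.6 rad), for 0.1 s.
At the end, for the whole second after the job is handed in: the cover is held fully home (hinge within 0.015 rad of its closed stop, about 2 mm at the slot) by the gripper's fingers, which touch it with more than 2 N; the stud, through the slot, is within 0.2 rad of in line; all three stones lie at rest in the hopper below the rim (x of feldspar_bit in the frame of crusher between -0.115 and 0.115 m and y of feldspar_bit in the frame of crusher between -0.055 and 0.08 m and z of feldspar_bit in the frame of crusher between 0.01 and 0.122 m and x of sulphur_bit in the frame of crusher between -0.115 and 0.115 m and y of sulphur_bit in the frame of crusher between -0.055 and 0.08 m and z of sulphur_bit in the frame of crusher between 0.01 and 0.122 m and x of gypsum_bit in the frame of crusher between -0.115 and 0.115 m and y of gypsum_bit in the frame of crusher between -0.055 and 0.08 m and z of gypsum_bit in the frame of crusher between 0.01 and 0.122 m and value of joint stud between -0.2 and 0.2 rad and value of joint loading_tray above 3.127 rad and contact force between the fingers and crusher above 2 N and linear speed of each of feldspar_bit, sulphur_bit, gypsum_bit below 0.05 m/s); the arm keeps its last pose, push and grip.
It fails at once if a bystander on the bench is moved by more than 25 mm (distance of any of folding_lens, streak_plate_0, hematite_lump, horn_coral, slate_plate, granite_cobble, breccia_grey, dust_brush from where it was at the start of the episode above 0.025 m).
It fails at once if a stone falls beside the crusher (height (world z) of any of feldspar_bit, sulphur_bit, gypsum_bit below 0.006 m).
It also fails if it takes over 54 s, if anything falls off the work surface, if the arm or the gripper's body presses on something with over 40 N, if the wrist force passes 120 N, or if a joint passes its speed limit or range.

ROBOT

A 6-joint arm with a two-finger parallel gripper is mounted at the origin on a cart in front of the work surface, level with it; the furniture and walls round the work are solid. World frame = base frame: x ahead of the robot, y to its left, z up, the work surface at z = 0. Lengths are in mm, angles in rad, forces in N, time in s.
With the tool pointing down it reaches from about 300 to 775 mm from the base axis. Payload 14.6 kg.
Tool frame: the origin (TCP) lies between the finger pads; the fingertips stand 19 mm ahead of it and the grasp point (between the pads) is the TCP; z points along the fingers, y is the line along which they close (so a half turn about z gives the same grasp; the last joint's range is limited). The gripper opens to 94 mm and grips with 3 to 60 N. Pads are 16 mm wide; open, the fingers measure 119 mm over their backs; the gripper's body (75 mm by 177 mm) begins 78 mm behind the grasp point.
Start: joints at [1.049, 0.3, 1.521, -0, 1.321, -0.067], TCP at [241.601, 494.083, 224.446] pointing down, gripper open.
Joint ranges: [-3.03, 3.03], [-0.79, 2.21], [0.23, 2.52], [-1.04, 4.18], [0, 3.07], [-2.55, 2.55]. Speed limits (rad/s): [2.22, 2.22, 2.57, 3.14, 3.14, 3.14].

INTERFACE

Orientations are given as [roll, pitch, yaw] about the fixed x, y, z axes, in that order (R = Rz(yaw) Ry(pitch) Rx(roll)).
In Python, from cell import monitor, imaging, job, find_in, trace gives the robot as it stands. The module is installed in compiled form; this text tells all that it offers.
- The arm moves only by the tool arm_command, never from a script. Its argument "steps" is a list of rows, each a list of 5 numbers: the opening, from 0 (shut) to 1 (fully open), then the shift along the tool's x, y, z in mm, then the turn about the tool's z in degrees. In form: [[gripper, dx, dy, dz, turn], ...]. A call has 1 to 20 rows; each row is the pose to reach, as a shift and turn from the pose commanded when the call began, along the tool's axes at that moment; what a row does not reach only later rows make up. A row lasts 1/8 s, in which the tool goes at most 62.5 mm and 10.7 degrees, less where a joint would pass 70% of its speed; a pose out of reach is approached as far as the arm can. A call with a gripper value outside its range is refused whole. The fingers move at their own pace and stop on an object; "force" is the grip in N (left out, the last holds). Time passes only in rows, so rows that repeat a pose let the fingers close. It gives the time, the measured TCP pose, the force, the opening and the grip force at its end, in the units of the state.
- monitor.read_state(): the state, without advancing time (a new reading comes with each control period).
- imaging.camera(name): name is "side" or "top"; returns a dict with "img" (384x512x3 uint8, red, green, blue), "mtx" (3x3 intrinsics, pixels), "view" (4x4, takes a point from world to camera coordinates). Camera axes: x right, y down, z forward; pixel columns grow to the right and rows downward; lengths in mm; the calibration is good to about 2 mm. A picture is of the moment at which its call begins. There is no depth.
- job.sign_off(): hands the job in; it is judged then, once.
Trained networks look in a picture, given as the dict that the camera call returned (one of the last four; its "shot" number tells which), for a name from the list of things; names that differ only in an ending like _2 or _b are one class to them, and where a whole thing is asked for, a point or a joint stands for the part that bears it (a point fixed in the world has none). Each returns a list of dicts, best first, with "p" (0 to 1); they miss things now and then, are a little off and sometimes report something else, mostly with a low value. They report only what shows in the picture. A call takes as long as a camera call. They do not tell look-alikes from the thing itself.
- find_in(picture, target): "rect" ([centre column, centre row, width, height] in pixels, round what is visible of it).
- trace(picture, target): "region" (384x512 bool, what is visible of it) and "rect" ([centre column, centre row, width, height] in pixels, round what is visible of it).
The state is a dict: "clock": time; "joints": joint angles; "qd": joint speeds; "effort": joint torques, N m; "eef_pos": TCP position; "eef_rot": TCP orientation; "wrist_force": force on the tool from outside, world axes, zero at the start; "moment": the same for the moment, N m; "finger_gap": finger opening in mm; "finger_force": force on a finger pad.
Only numpy, scipy, OpenCV 4.12 (cv2) and the standard library are available. Lean on these libraries where they do the work, as an engineer would, in place of code of your own. Each camera call takes 0.05 s, during which the arm holds its last target. There are 200 camera calls.

## Working session

There is one attempt and no reset: what is moved stays moved. The work goes in short steps, Python scripts to look and compute and a tool call to move; the robot and the scene stay as the last step left them, time stands still between calls to the robot, and variables do not carry over. Pictures are saved under pics/ and viewed, at most 10 in all, crops included, and the job is handed in when it is done.

Besides the shell and the picture viewer there is one more tool, called after ">>>" as a command line: name --pt "numbers of a row" for each row, then --argument value for the rest. arm_command: Moves the arm, as the interface text tells. Its arguments: {"type":"object","properties":{"steps":{"type":"array","items":{"type":"array","items":{"type":"number"}}},"force":{"type":"number"}},"required":["steps"]}

```bash
mkdir -p pics; ls; python3 - <<'E'
from cell import monitor, imaging, job, find_in, trace
import cv2,numpy as np
s=monitor.read_state();print(s)
for n in("side","top"):
    c=imaging.camera(n);cv2.imwrite(f"pics/{n}0.png",c["img"][...,::-1])
    print(n,c["mtx"].tolist(),np.round(c["view"],4).tolist())
    for t in("crusher","loading_tray","tray_bail","tray_slot","tray_hinge","stud_head","stud","feldspar_bit","sulphur_bit","gypsum_bit"):
        print(t,[(round(d["p"],2),np.round(d["rect"]).tolist()) for d in find_in(c,t)[:3]])
E
```

```text
pics
{'clock': 0.0, 'joints': array([ 1.04941801e+00,  3.00494510e-01,  1.52159343e+00,  2.75419979e-06,
        1.32069461e+00, -6.65991395e-02]), 'qd': array([-9.67262192e-04, -1.67930832e-04,  4.28258401e-04, -2.45148374e-05,
        1.27802964e-03, -6.98204883e-04]), 'effort': array([ 2.21804738e-03, -5.31833053e+01, -3.52735269e+01,  7.09044258e-02,
        2.46021291e-02,  5.70884566e-06]), 'eef_pos': array([241.47463276, 493.88349515, 223.86825474]), 'eef_rot': array([-3.14040558e+00, -8.18486289e-05,  2.68681274e+00]), 'wrist_force': array([-0.21060317, -0.17877476, -0.02566179]), 'moment': array([-0.00572493,  0.01270683,  0.02603896]), 'finger_force': 0.0, 'finger_gap': 94.20905934778672}
side [[441.4409669366981, 0.0, 253.6043723804257], [0.0, 441.4409669366981, 193.21623379473078], [0.0, 0.0, 1.0]] [[0.9992, -0.04, -0.0073, -520.2563], [-0.0315, -0.6497, -0.7595, 130.6538], [0.0256, 0.7591, -0.6504, 1486.9872], [0.0, 0.0, 0.0, 1.0]]
crusher [(0.7, [252.0, 209.0, 107.0, 114.0])]
loading_tray [(0.68, [234.0, 174.0, 67.0, 45.0])]
tray_bail [(0.94, [233.0, 177.0, 75.0, 44.0])
[... 612 characters left out ...]
0.0223, 33.9336], [-0.9977, -0.0025, -0.0674, 525.9544], [0.0673, 0.0225, -0.9975, 1465.1006], [0.0, 0.0, 0.0, 1.0]]
crusher [(0.83, [253.0, 201.0, 133.0, 107.0]), (0.15, [224.0, 213.0, 74.0, 69.0])]
loading_tray [(0.76, [227.0, 214.0, 70.0, 78.0])]
tray_bail [(0.81, [224.0, 214.0, 72.0, 74.0])]
tray_slot [(0.95, [227.0, 212.0, 72.0, 72.0])]
tray_hinge [(0.93, [224.0, 213.0, 76.0, 80.0])]
stud_head [(0.53, [136.0, 239.0, 11.0, 13.0])]
stud []
feldspar_bit [(0.5, [242.0, 233.0, 21.0, 15.0])]
sulphur_bit [(0.73, [232.0, 194.0, 18.0, 20.0]), (0.35, [388.0, 198.0, 19.0, 20.0])]
gypsum_bit [(0.74, [195.0, 175.0, 15.0, 16.0]), (0.68, [177.0, 228.0, 14.0, 16.0]), (0.64, [170.0, 195.0, 12.0, 18.0])]
```

```bash
python3 - <<'E'
import cv2,numpy as np
a=cv2.imread("pics/side0.png");b=cv2.imread("pics/top0.png")
f=lambda i,x,y,w,h,s:cv2.resize(i[y:y+h,x:x+w],None,fx=s,fy=s,interpolation=cv2.INTER_CUBIC)
cv2.imwrite("pics/a.png",f(a,150,100,200,150,4))
cv2.imwrite("pics/b.png",f(b,150,120,200,150,4))
cv2.imwrite("pics/c.png",np.hstack([cv2.resize(a,(400,300)),cv2.resize(b,(400,300))]))
E
```

```text
(no output)
```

View pics/a.png

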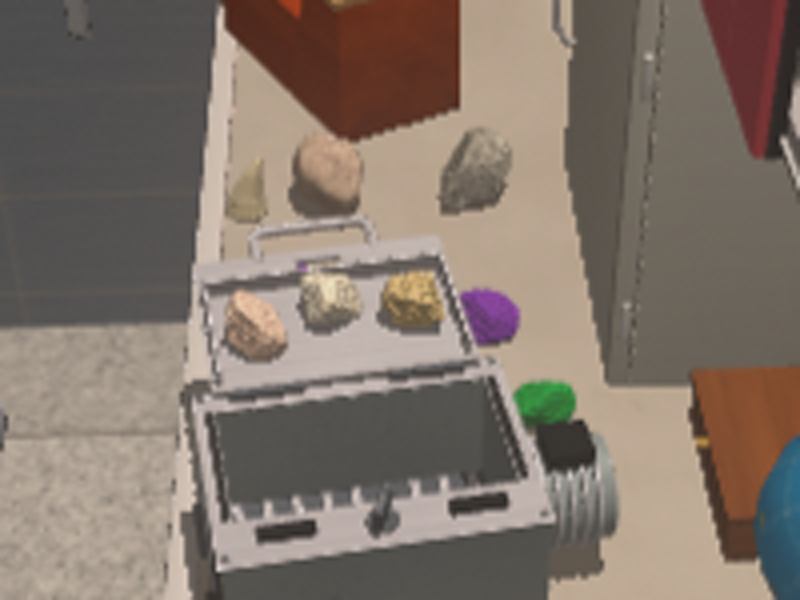

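View pics/b.png

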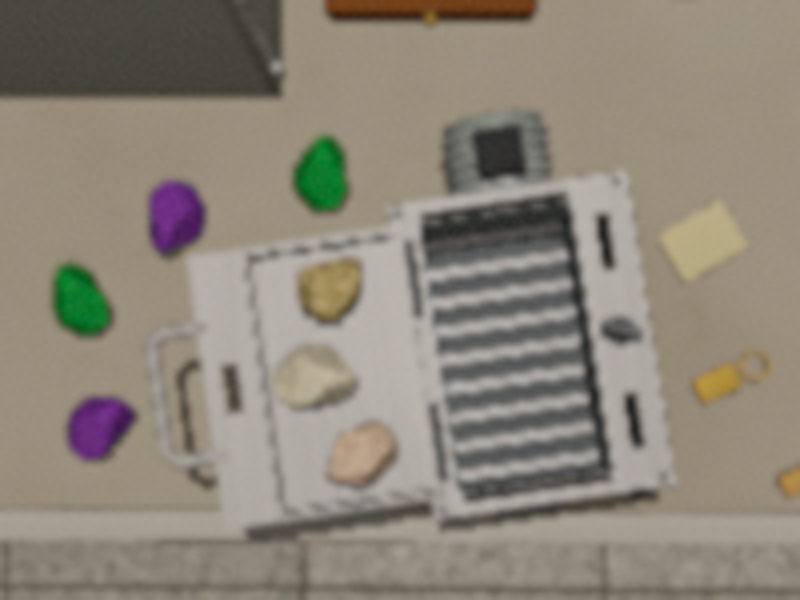

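View pics/c.png

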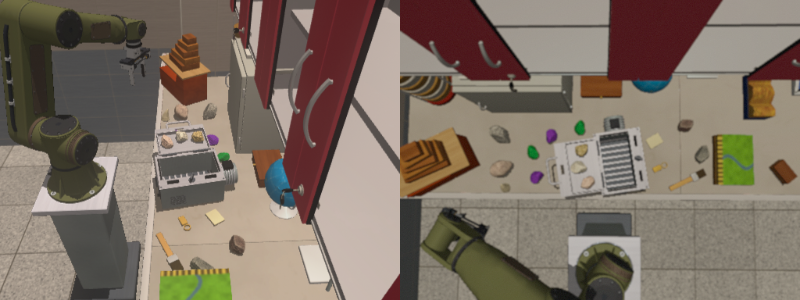

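The side crop shows the tray at (320,310), with three stones on it (pink 255,325; white 330,300; yellow 412,300). The stud stands at (382,515) on the near rim. The top crop shows the slot at (232,388), the bail at (160,400) and the stud at (622,330). The purple and green look-alikes lie on the bench beside it, and the small gold item at (730,380) is the lens, so neither is wanted. Next I fit the crusher pose.

```bash
cat > h.py <<'E'
from cell import monitor, imaging, job, find_in, trace
import cv2,numpy as np
from scipy.optimize import least_squares
def proj(c,p):
    q=(np.c_[p,np.ones(len(p))]@np.array(c["view"]).T)[:,:3]@np.array(c["mtx"]).T
    return q[:,:2]/q[:,2:]
def toW(s,p):
    p=np.atleast_2d(p).astype(float);c,n=np.cos(s[2]),np.sin(s[2])
    return np.c_[s[0]+c*p[:,0]-n*p[:,1],s[1]+n*p[:,0]+c*p[:,1],p[:,2]]
E
python3 - <<'E'
from h import *
T=imaging.camera("top");S=imaging.camera("side")
tp=np.array([[125,-95,126],[-125,-95,126],[110,263,132],[-110,263,132],[0,-72,151],[0,242,132],[44,301,132],[-44,301,132]])
tu=np.array([[625,175],[672,480],[190,258],[228,528],[620,329],[232,388],[152,335],[170,462]])/4+[150,120]
sp=np.array([[-125,-95,126],[125,-95,126],[0,-72,126],[-110,263,132],[110,263,132],[-44,301,132],[44,301,132]])
su=np.array([[220,575],[550,520],[382,522],[197,270],[440,240],[255,232],[370,222]])/4+[150,100]
f=lambda s:np.r_[(proj(T,toW(s,tp))-tu).ravel(),(proj(S,toW(s,sp))-su).ravel()]
r=least_squares(f,[470,30,0],x_scale=[100,100,1],loss="soft_l1");s=r.x;print(s);print(f(s).reshape(-1,2).round(1).tolist())
np.save("s.npy",s)
for n,p in(("stud",[0,-72,143]),("bail0",[0,301,132]),("bailup",[0,85,348]),("closed",[0,-131,132])):
    w=toW(s,p)[0];print(n,w.round(1),np.hypot(*w[:2]).round())
# stud head angle: big crops
g=lambda c,p,n:cv2.resize(cv2.getRectSubPix(c["img"],(40,30),tuple(map(float,proj(c,toW(s,p))[0]))),None,fx=10,fy=10,interpolation=cv2.INTER_CUBIC)
cv2.imwrite("pics/stud.png",np.hstack([g(T,[0,-72,143],0),g(S,[0,-72,143],0)])[...,::-1])
# predicted head ends for angles
for a in(.65,.9,1.2,1.5):
    e=np.array([[17*np.cos(a),-72+17*np.sin(a),151],[-17*np.cos(a),-72-17*np.sin(a),151]])
    for c in(T,S): print(a,((proj(c,toW(s,e))-proj(c,toW(s,[0,-72,143])))*10+[200,150]).round().tolist())
E
```

```text
[ 4.79541162e+02 -6.92748148e+01  1.51123767e-01]
[[0.1, -0.9], [0.6, -0.2], [-0.2, -0.8], [-0.2, -0.3], [1.2, -0.5], [0.5, -0.5], [0.4, 1.9], [-0.3, -2.7], [-1.2, -1.6], [0.3, 0.0], [-0.5, 0.0], [-2.1, -1.0], [-1.1, -0.9], [0.8, 0.0], [-3.7, -0.4]]
stud [ 490.4 -140.5  143. ] 510.0
bail0 [434.2 228.3 132. ] 491.0
bailup [466.7  14.8 348. ] 467.0
closed [ 499.3 -198.8  132. ] 537.0
0.65 [[164.0, 111.0], [242.0, 186.0]]
0.65 [[238.0, 100.0], [160.0, 161.0]]
0.9 [[156.0, 122.0], [250.0, 176.0]]
0.9 [[227.0, 95.0], [172.0, 167.0]]
1.2 [[150.0, 137.0], [256.0, 161.0]]
1.2 [[211.0, 91.0], [188.0, 171.0]]
1.5 [[149.0, 153.0], [257.0, 145.0]]
1.5 [[193.0, 91.0], [206.0, 172.0]]
```

View pics/stud.png

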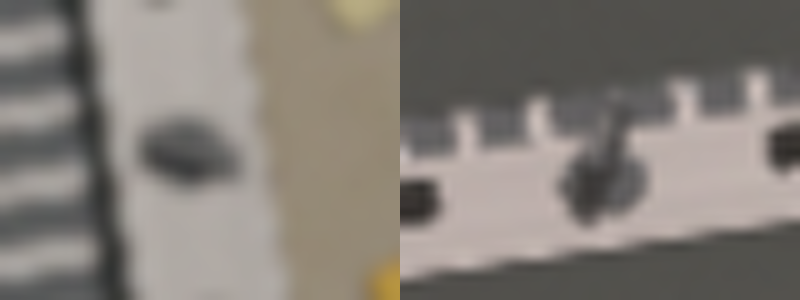

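>>> arm_command --pt "0.45 -100 -90 -36 10" --pt "0.45 -200 -180 -36 20" --pt "0.45 -300 -270 -36 30" --pt "0.45 -400 -360 -36 40" --pt "0.45 -502 -460 -36 50" --pt "0.45 -502 -460 -36 60" --pt "0.45 -502 -460 -36 70" --pt "0.45 -502 -460 -36 78.3" --pt "0.45 -502 -460 -36 78.3" --pt "0.45 -502 -460 -36 78.3" --pt "0.45 -502 -460 -36 78.3" --pt "0.45 -502 -460 -36 78.3" --pt "0.45 -502 -460 -36 78.3" --pt "0.45 -502 -460 -36 78.3" --pt "0.45 -502 -460 -36 78.3" --force 10

```text
clock: 3.08
eef_pos: [490.5, -138.8, 260.8]
eef_rot: [3.141, 0.0, 1.322]
wrist_force: [-0.7, 0.3, -0.3]
finger_gap: 42.1
finger_force: 0.0
```

>>> arm_command --pt "0.45 0 0 45 0" --pt "0.45 0 0 85 0" --pt "0.45 0 0 85 0" --pt "0.45 0 0 85 0"

```text
clock: 3.58
eef_pos: [491.2, -139.6, 177.2]
eef_rot: [3.14, 0.0, 1.321]
wrist_force: [-0.5, 0.1, 0.6]
finger_gap: 42.3
finger_force: 0.0
```

```bash
python3 - <<'E'
from h import *
s=np.load("s.npy")
S=imaging.camera("side")
q=monitor.read_state();print(q["eef_pos"].round(1),q["joints"].round(2))
u=proj(S,toW(s,[0,-72,150]))[0]
x,y=int(u[0])-30,int(u[1])-24
cv2.imwrite("pics/d.png",cv2.resize(S["img"][y:y+45,x:x+60],None,fx=13,fy=13,interpolation=cv2.INTER_CUBIC)[...,::-1])
tip=q["eef_pos"]-[0,0,19];print((proj(S,np.array([tip]))[0]-[x,y])*13, (u-[x,y])*13)
E
```

```text
[ 491.3 -139.8  177.5] [-0.35  0.26  1.69 -0.    1.19 -0.1 ]
[403.91251463 292.618903  ] [400.73295719 321.72315202]
```

View pics/d.png

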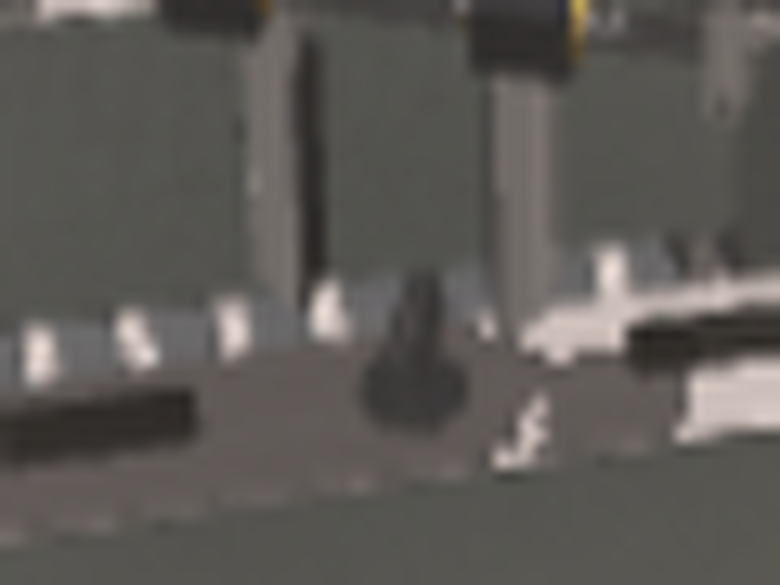

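The fingertips at (290,305) and (520,335) straddle the stud head at (415,340). I'll go down and pinch it.

>>> arm_command --pt "0.45 0 0 26 0" --pt "0.45 0 2 26 0" --pt "0.2 0 2 26 0" --pt "0 0 2 26 0" --pt "0 0 2 26 0" --pt "0 0 2 26 0" --pt "0 0 2 26 0" --force 15

```text
clock: 4.5
eef_pos: [491.3, -139.9, 149.7]
eef_rot: [-3.138, 0.0, 1.32]
wrist_force: [-12.1, 2.2, 9.5]
finger_gap: 8.6
finger_force: 15.0
```

>>> arm_command --pt "0 0 -2 -2 0" --pt "0 0 -2 -2 9" --pt "0 0 -2 -2 18" --pt "0 0 -2 -2 27" --pt "0 0 -2 -2 36" --force 30

```text
clock: 5.12
eef_pos: [490.2, -139.3, 150.0]
eef_rot: [-3.14, 0.001, 0.687]
wrist_force: [5.5, 1.1, -16.4]
finger_gap: 9.0
finger_force: 30.0
```

>>> arm_command --pt "0 0 0 1 9" --pt "0 0 0 1 18" --pt "0 0 0 1 27" --pt "0 0 0 1 31" --pt "0 0 0 1 31" --pt "0.4 0 0 1 31" --pt "0.45 0 0 1 31" --pt "0.45 0 0 -40 31" --pt "0.45 0 0 -80 31" --pt "0.45 0 0 -110 31"

```text
clock: 6.38
eef_pos: [490.7, -139.9, 263.4]
eef_rot: [3.141, -0.001, 0.151]
wrist_force: [0.7, 0.1, -0.2]
finger_gap: 42.2
finger_force: 0.0
```

>>> arm_command --pt "0.32 0 -60 0 0" --pt "0.32 0 -120 0 0" --pt "0.32 0 -180 0 0" --pt "0.32 0 -240 0 0" --pt "0.32 0 -300 0 0" --pt "0.32 0 -360 0 0" --pt "0.32 0 -372 0 0" --pt "0.32 0 -372 40 0" --pt "0.32 0 -372 86 0" --pt "0.32 0 -372 86 0" --pt "0.32 0 -372 86 0" --pt "0.32 0 -372 86 0"

```text
clock: 7.88
eef_pos: [435.4, 228.2, 177.3]
eef_rot: [-3.141, -0.003, 0.15]
wrist_force: [-0.0, -0.2, 0.4]
finger_gap: 30.1
finger_force: 0.0
```

```bash
python3 - <<'E'
from h import *
s=np.load("s.npy")
S=imaging.camera("side");T=imaging.camera("top")
q=monitor.read_state();print(q["eef_pos"].round(1),q["eef_rot"].round(3),q["joints"].round(2),q["wrist_force"].round(1))
def crop(c,p,w,h,f):
    u=proj(c,p)[0];x,y=int(u[0])-w//2,int(u[1])-h//2
    return cv2.resize(c["img"][y:y+h,x:x+w],None,fx=f,fy=f,interpolation=cv2.INTER_CUBIC)[...,::-1],(x,y)
a,o=crop(S,toW(s,[0,301,150]),50,56,8)
b,_=crop(T,toW(s,[0,-72,143]),40,28,10)
c,_=crop(S,toW(s,[0,-72,143]),40,28,10)
cv2.imwrite("pics/e.png",np.hstack([a,np.vstack([b,c])[:448]]) if 0 else np.hstack([a,cv2.resize(np.vstack([b,c]),(360,448))]))
for n,p in(("tip",q["eef_pos"]-[0,0,19]),("bail",toW(s,[0,301,132])[0]),("bailL",toW(s,[-44,301,132])[0]),("bailR",toW(s,[44,301,132])[0])):
    print(n,((proj(S,np.array([p]))[0]-o)*8).round())
E
```

```text
[435.1 228.2 176.7] [-3.141e+00 -2.000e-03  1.510e-01] [ 0.41  0.22  1.74 -0.    1.18  1.83] [-0.1  0.6 -0.3]
tip [205. 214.]
bail [206. 261.]
bailL [109. 272.]
bailR [303. 249.]
```

View pics/e.png

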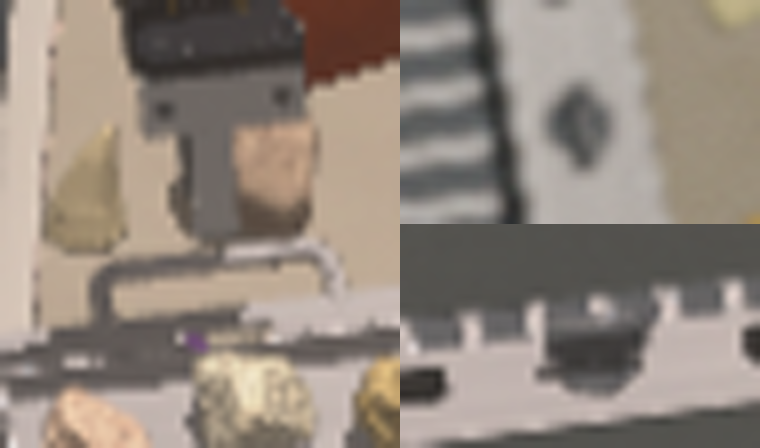

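The left crop shows the finger above the bail bar at (215,250). The right crops show the stud head lying parallel to the rim at (580,125) and (595,350), so it is in line. I'll go down onto the bail and pinch it.

>>> arm_command --pt "0.32 0 0 20 0" --pt "0.32 0 0 32 0" --pt "0.32 0 0 42 0" --pt "0.32 0 0 42 0" --pt "0.1 0 0 42 0" --pt "0 0 0 42 0" --pt "0 0 0 42 0" --pt "0 0 0 42 0" --force 20

```text
clock: 8.98
eef_pos: [434.5, 230.2, 133.9]
eef_rot: [-3.137, -0.001, 0.151]
wrist_force: [-1.8, 17.6, -2.0]
finger_gap: 9.5
finger_force: 20.0
```

>>> arm_command --pt "0 0 -2 -11 0" --pt "0 0 -1 -22.6 0" --pt "0 0 1 -33.8 0" --pt "0 0 3 -45 0" --pt "0 0 5 -56 0" --pt "0 0 9 -66.7 0" --pt "0 0 12 -77.4 0" --pt "0 0 17 -88 0" --pt "0 0 21.5 -98 0" --pt "0 0 27 -108 0"

```text
clock: 10.22
eef_pos: [438.7, 202.3, 242.9]
eef_rot: [-3.139, -0.002, 0.151]
wrist_force: [-0.4, 10.4, 2.0]
finger_gap: 9.2
finger_force: 20.0
```

```bash
python3 - <<'E'
from h import *
S=imaging.camera("side")
cv2.imwrite("pics/f.png",cv2.resize(S["img"][90:240,150:350],None,fx=4,fy=4,interpolation=cv2.INTER_CUBIC)[...,::-1])
E
```

```text
(no output)
```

View pics/f.png

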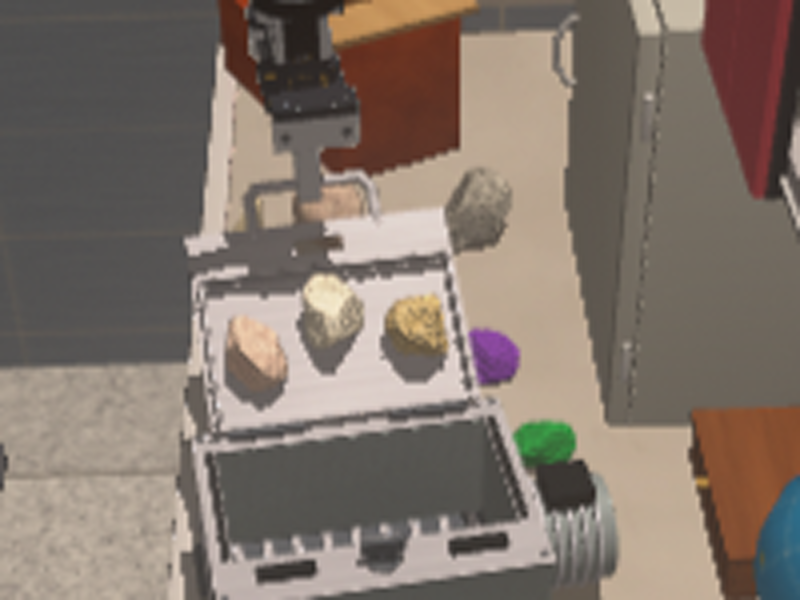

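Still held: the tray is at about 30° and the three stones are at (255,355), (332,310) and (415,325). The stud at (383,550) is in line with the rim. I'll go on swinging.

>>> arm_command --pt "0 0 5 -9.6 0" --pt "0 0 11.4 -19 0" --pt "0 0 18 -28 0" --pt "0 0 25.5 -36.5 0" --pt "0 0 33.4 -44.7 0" --pt "0 0 41.6 -52.5 0" --pt "0 0 50 -60 0" --pt "0 0 59 -66.7 0" --pt "0 0 68.5 -73 0" --pt "0 0 78 -79 0" --pt "0 0 88 -84.5 0" --pt "0 0 98 -89.3 0" --pt "0 0 108.7 -93.7 0" --pt "0 0 119.3 -97.4 0" --pt "0 0 130 -100.6 0" --pt "0 0 141 -103.3 0" --pt "0 0 152.3 -105.3 0" --pt "0 0 163.5 -106.8 0" --pt "0 0 174.8 -107.7 0" --pt "0 0 186 -108 0"

```text
clock: 12.78
eef_pos: [466.8, 16.8, 349.9]
eef_rot: [3.141, -0.001, 0.151]
wrist_force: [5.8, 2.2, 4.1]
finger_gap: 9.3
finger_force: 20.0
```

>>> arm_command --pt "0 0 11.3 0 0" --pt "0 0 22.6 0.7 0" --pt "0 0 33.8 2 0" --pt "0 0 45 4 0" --pt "0 0 56 7 0" --pt "0 0 66.7 10 0" --pt "0 0 77.4 14 0" --pt "0 0 88 18 0"

```text
clock: 13.78
eef_pos: [479.8, -70.1, 330.9]
eef_rot: [-3.141, 0.001, 0.151]
wrist_force: [-1.8, 1.1, -2.1]
finger_gap: 9.2
finger_force: 20.0
```

```bash
python3 - <<'E'
from h import *
T=imaging.camera("top");S=imaging.camera("side")
f=lambda i:cv2.resize(i[120:250,190:320],(400,400),interpolation=cv2.INTER_CUBIC)
cv2.imwrite("pics/g.png",np.hstack([f(T["img"]),f(S["img"])])[...,::-1])
E
```

```text
(no output)
```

View pics/g.png

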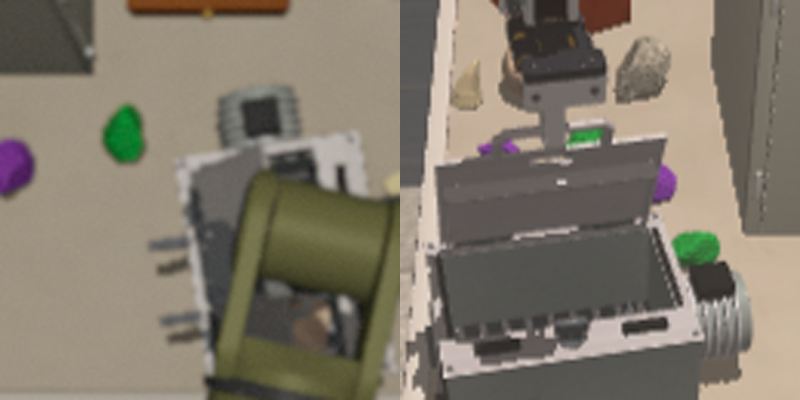

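The side view shows the tray past upright, empty, and no stone beside the crusher. The top view shows the pink stone down in the hopper at (320,325). I'll go on closing.

>>> arm_command --pt "0 0 13.5 6.6 0" --pt "0 0 26.6 14 0" --pt "0 0 39 22.6 0" --pt "0 0 51 31.8 0" --pt "0 0 62 42 0" --pt "0 0 72.6 52.8 0" --pt "0 0 82.3 64.3 0" --pt "0 0 91.2 76.5 0" --pt "0 0 99.2 89.3 0" --pt "0 0 106.2 102.6 0" --pt "0 0 112.4 116.4 0" --pt "0 0 117.5 130.6 0" --pt "0 0 121.7 145 0" --pt "0 0 124.8 156 0" --pt "0 0 126 164 0" --pt "0 0 126 164 0"

```text
clock: 15.88
eef_pos: [498.7, -194.0, 167.0]
eef_rot: [-3.141, 0.001, 0.151]
wrist_force: [-0.1, -0.3, -1.2]
finger_gap: 9.1
finger_force: 20.0
```

>>> arm_command --pt "0 0 1 8 0" --pt "0 0 1 14 0" --pt "0 0 1.5 20 0" --pt "0 0 1.5 26 0" --pt "0 0 1.5 26 0" --force 40

```text
clock: 16.5
eef_pos: [499.1, -196.5, 141.2]
eef_rot: [3.14, -0.0, 0.151]
wrist_force: [-1.2, -8.0, -0.6]
finger_gap: 9.0
finger_force: 40.0
```

>>> arm_command --pt "0 0 1 3 0" --pt "0 0 1 6 0" --pt "0 0 1 8 0" --pt "0 0 1 8 0" --pt "0 0 1 8 0" --force 50

```text
clock: 17.12
eef_pos: [499.2, -196.7, 133.7]
eef_rot: [3.141, -0.0, 0.151]
wrist_force: [-4.6, -2.3, 5.2]
finger_gap: 8.6
finger_force: 50.0
```

>>> arm_command --pt "0 0 0 1.5 0" --pt "0 0 0 3 0" --pt "0 0 0 3 0" --pt "0 0 0 3 0" --force 60

```text
clock: 17.62
eef_pos: [499.2, -196.7, 131.6]
eef_rot: [3.141, -0.001, 0.151]
wrist_force: [-8.1, -0.9, 17.0]
finger_gap: 8.2
finger_force: 60.0
```

>>> arm_command --pt "0 0 0 1 0" --pt "0 0 0 1 0" --pt "0 0 0 1 0" --pt "0 0 0 1 0"

```text
clock: 18.12
eef_pos: [499.3, -196.7, 131.5]
eef_rot: [3.14, -0.001, 0.151]
wrist_force: [-12.6, 0.6, 24.2]
finger_gap: 8.2
finger_force: 60.0
```

```bash
python3 - <<'E'
from h import *
s=np.load("s.npy")
T=imaging.camera("top");S=imaging.camera("side")
a=cv2.resize(S["img"][150:260,190:310],None,fx=5,fy=5,interpolation=cv2.INTER_CUBIC)
cv2.imwrite("pics/i.png",a[...,::-1])
q=monitor.read_state();print(q["wrist_force"].round(1),q["eef_pos"].round(1),q["finger_force"])
for p in([-110,-93,132],[110,-93,132],[-110,-93,137],[110,-93,137],[0,-72,151],[0,-131,132]):print(p,((proj(S,toW(s,p))[0]-[190,150])*5).round())
E
```

```text
[-11.8   0.6  24.3] [ 499.3 -196.7  131.5] 60.00979006290436
[-110, -93, 132] [ 94. 447.]
[110, -93, 132] [464. 394.]
[-110, -93, 137] [ 93. 441.]
[110, -93, 137] [464. 388.]
[0, -72, 151] [274. 373.]
[0, -131, 132] [293. 467.]
```

View pics/i.png

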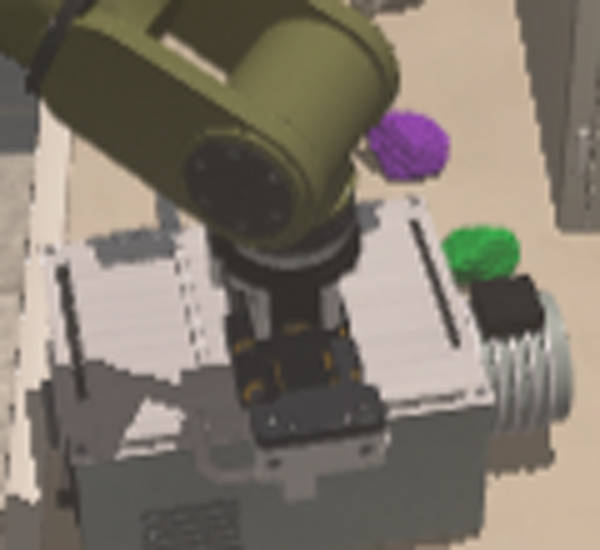

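The cover lies flat on the rim, with the bail at (240,460) held by the fingers. Another 1 mm of command raised the force from 17 to 24 N but moved the tool only 0.1 mm, so the cover is on its stop.

```bash
python3 -c "
from cell import job
print(job.sign_off())"
```

```text
the job is handed in; nothing more can be done
None
```

I turned the stud in line, tipped the stones into the hopper and handed the job in with the cover pressed onto its stop at about 24 N, gripped at the bail. I saw only the pink stone inside the hopper, but the tray was empty and none showed beside the crusher. The gripper hid the stud at the end, though the cover went down past it freely.

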